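# Reset the length stop of a cut-off jig

## Robot

A 6-joint arm with a two-finger parallel gripper is mounted at the origin on a cart in front of the work surface, level with it; the furniture and walls round the work are solid. World frame = base frame: x ahead of the robot, y to its left, z up, the work surface at z = 0. Lengths are in m, angles in rad, forces in N, time in s.
With the tool pointing down it reaches from about 0.325 to 0.775 m from the base axis. Payload 9.3 kg.
Tool frame: the origin (TCP) lies midway between the tips of the shut fingers; the grasp point (between the pads) lies 19 mm behind it (manip.grip_point_offset is the distance from the TCP to the grasp point, in m); z points along the fingers, y is the line along which they close (so a half turn about z gives the same grasp; the last joint's range is limited). The gripper opens to 85 mm and grips with 20 to 120 N. Pads are 22 mm wide; open, the fingers measure 114 mm over their backs; the gripper's body (76 mm by 85 mm) begins 54 mm behind the grasp point. The pads swing forward as they close: fully open they stand 13 mm farther back than shut.
Start: joints at [0.952, 0.259, 0.021, 1.334, 0, 1.418], TCP at [0.247, 0.491, 0.231] pointing down, gripper open.
Joint ranges: [-3.04, 3.04], [-0.91, 1.82], [-1.04, 1.36], [-1.92, 1.95], [-1.52, 1.45], [-3.14, 3.14]. Speed limits (rad/s): [2.22, 2.22, 2.79, 3.14, 3.14, 3.14].

## Interface

Orientations are given as a unit quaternion [x, y, z, w].
In Python, from plant import manip, optics, workorder, finder gives the robot as it stands. The module is installed in compiled form; this text tells all that it offers.
- The arm moves only by the tool step_arm, never from a script. Its argument "plan" is one flat list of numbers, 4 for each row, row after row: the shift along the tool's x, y, z in cm, then the turn about the tool's z in degrees. In form: [tx, ty, tz, roll, tx, ty, tz, roll, ...]. A call has 1 to 20 rows; each row is the pose to reach, as a shift and turn from the pose commanded when the call began, along the tool's axes at that moment; what a row does not reach only later rows make up. A row lasts 1/8 s, in which the tool goes at most 62.5 mm and 10.7 degrees, less where a joint would pass 70% of its speed; a pose out of reach is approached as far as the arm can. A call with a gripper value outside its range is refused whole. "gripper" is the finger opening in cm, from 0 to 8.54, set as the call begins (left out, the last holds). The fingers move at their own pace and stop on an object; "grip_force" is the grip in N (left out, the last holds). Time passes only in rows, so rows that repeat a pose let the fingers close. It gives the time, the measured TCP pose, the force, the opening and the grip force at its end, in the units of the state.
- manip.get_state(): the state, without advancing time (a new reading comes with each control period).
- optics.capture(name): name is "scene" or "top" or "wrist"; returns a dict with "pixels" (480x640x3 uint8, blue, green, red), "fx", "fy", "cx", "cy" (pixels), "extrinsics" (4x4, takes a point from world to camera coordinates). Camera axes: x right, y up, looking along -z (the intrinsics and any distortion apply to the point x, -y, -z); pixel columns grow to the right and rows downward; lengths in m; the calibration is good to about 2 mm. A picture is of the moment at which its call begins. There is no depth.
- workorder.finish_job(): hands the job in; it is judged then, once.
Trained networks look in a picture, given as the dict that the camera call returned (one of the last four; its "shot" number tells which), for a name from the list of things; names that differ only in an ending like _2 or _b are one class to them, and where a whole thing is asked for, a point or a joint stands for the part that bears it (a point fixed in the world has none). Each returns a list of dicts, best first, with "p" (0 to 1); they miss things now and then, are a little off and sometimes report something else, mostly with a low value. They report only what shows in the picture. A call takes as long as a camera call.
- finder.masks_of(picture, thing): "mask" (480x640 bool, what is visible of it) and "rect" ([left, top, right, bottom] in pixels, round what is visible of it).
- finder.mark_of(picture, thing): "uv" ([column, row] in pixels: a listed point, or the origin of a listed thing).
The state is a dict: "time": time; "qpos": joint angles; "qvel": joint speeds; "joint_torque": joint torques, N m; "tool_pos": TCP position; "orientation": TCP orientation; "force": force on the tool from outside, world axes, zero at the start; "moment": the same for the moment, N m; "grip_width": finger opening in m; "grasp_force": force on a finger pad.
Only numpy, scipy, OpenCV 4.12 (cv2) and the standard library are available. Lean on these libraries where they do the work, as an engineer would, in place of code of your own. Each camera call takes 0.05 s, during which the arm holds its last target. There are 200 camera calls.

## Task

Set the sliding length stop of the cut-off jig to the notch that has the tall index pin in front of it: press the stop's thumb pad down so that its tab lifts out of the present notch, shift the stop along, and let the tab drop fully into that notch. Then push the black-knobbed lock lever on the stop over its top, away from the robot, so that it stays over and locks the tab, and leave the loose things round the jig where they lie.

Things in the scene. Friction and masses are not known exactly. Their poses are not given: they have to be found in the camera images.
- jig: Cut-off jig fixed to the bench: dark steel base plate 8 mm thick, x -120 to +74 mm, y -165 to +165 mm, with an aluminium guide rail along its y axis; its x axis points away from the robot, z up, turned up to 0.3 rad. Origin at bench height (z = 0) under the rail's middle. End blocks at y = +-140 mm are 44 mm high. At x = -107 mm one screw or pin stands before each notch.
- notch_middle (a point): Mouth of the middle notch, 36 mm above the bench at jig x = +58 mm, in the steel rack (26 mm deep in x) behind the rail. The rack has five notches open upward, at jig y = -60, -30, 0, +30, +60 mm, each 14 mm wide and 12 mm deep.
- stop (a joint): Place of the sliding stop along the jig's y axis, m: jig y of its middle line, 0 at the middle notch (start, within 1.5 mm), range -0.075 to +0.075. The stop is an aluminium saddle 50 x 56 mm, 78 mm high, on the rail; it carries the tab lever and the lock lever. With the tab lifted it slides with about 1.5 N of friction; it stays where it is left.
- stop_index (a point): Point on the stop's middle line at the base plate's front edge (jig x = -107 mm, 8 mm above the bench): it lies at the foot of the screw or pin that belongs to the notch where the stop is.
- tab_lever (a joint): Angle of the rocking tab lever, rad: 0 = tab down (sprung), 0.30 = thumb pad fully pressed (end stop). Pivot along jig y, 50 mm above the bench over the rail. In front is the thumb pad; at the rear (jig x = +58 mm) an 8 mm wide tab stands 9 mm deep in the notch, 3 mm play either side. Above 0.18 the tab clears the teeth and the stop can slide. Pressing takes 2 to 4 N.
- thumb_pad (a point): Centre of the thumb pad's top face, a ribbed steel plate 44 (jig x) x 54 (jig y) mm. At rest at jig x = -74 mm, 85 mm above the bench; fully pressed it is 23 mm lower, 7 mm nearer the robot, tilted 0.3 rad. Upright cheeks at its jig-y ends, 44 mm apart inside, 11 mm high, let a fingertip pressing on the pad shove the stop along; a 7 mm lip runs along the front edge.
- lock_lever (a joint): Angle of the lock lever on the stop, rad: 0 = unlocked, leaning 0.5 rad from upright towards the robot; 0.5 = upright; 1.0 = locked, leaning 0.5 rad away, its cam over the tab lever. Starts at 0 to 0.1. Over-centre by weight: past upright it falls over by itself; under 2 N at the knob moves it. Pivot along jig y, on the stop's middle line, jig x = +12 mm, 70 mm above the bench.
- lock_knob (a point): Centre of the lock lever's black ball knob, 20 mm in diameter, 40 mm from the lever's pivot; unlocked it is 105 mm above the bench at jig x = -7 mm, upright 110 mm, locked 105 mm at jig x = +31 mm. The steel shaft below it is 8 mm thick.
- index_pin: The tall index pin, steel, 34 mm high, with a round head 15 mm in diameter, fixed in the base plate's front edge before one of the four notches other than the middle one: it marks the notch to be used. The other notches have plain 6 mm low screw heads. Origin at its foot, on the base plate; its axes are parallel to the jig's.
- solder_tin: Round tin with red lid, 52 x 52 x 20 mm, loose, beside the jig's +y end. Origin at the centre of its underside. Leave it.
- flux_bottle: Upright pale dropper bottle, 43 x 42 x 105 mm, loose, beside the jig's -y end. Origin at the centre of its underside. Leave it.
- calliper: Steel calliper lying flat, 56 x 156 x 8 mm, loose, in front of the jig. Origin at the centre of its underside. Leave it.
- pencil: Red pencil, 10 x 105 x 9 mm, loose, behind the jig. Origin at the centre of its underside. Leave it.

How it is judged:
On the way, in this order (a step that is already met when the one before it is completed fails the run):
1. the tab is lifted clear of the notch, the lock lever still unlocked (value of joint tab_lever above 0.17 rad and value of joint lock_lever below 0.4 rad), for 0.1 s.
2. the tab is down in the notch marked by the index pin, the lock lever still unlocked (y of stop_index in the frame of index_pin between -0.006 and 0.006 m and value of joint tab_lever below 0.08 rad and value of joint lock_lever below 0.4 rad), for 0.2 s.
At the end, for the whole second after the job is handed in: The stop is within 6 mm of the index pin along the rail with its tab down in that notch (tab lever below 0.08 rad), the lock lever has fallen over to the far side (above 0.85 rad), and all is at rest (y of stop_index in the frame of index_pin between -0.006 and 0.006 m and value of joint tab_lever below 0.08 rad and value of joint lock_lever above 0.85 rad and velocity of joint lock_lever below 0.1 rad/s and velocity of joint stop between -0.01 and 0.01 m/s); the robot touches nothing.
It fails at once if the solder tin is moved by more than 30 mm (distance of solder_tin from where it was at the start of the episode above 0.03 m).
It fails at once if the flux bottle is moved by more than 30 mm (distance of flux_bottle from where it was at the start of the episode above 0.03 m).
It fails at once if the calliper is moved by more than 30 mm (distance of calliper from where it was at the start of the episode above 0.03 m).
It fails at once if the pencil is moved by more than 30 mm (distance of pencil from where it was at the start of the episode above 0.03 m).
It fails at once if the flux bottle is tipped over (angle between flux_bottle's own z axis and vertical above 0.5 rad).
It also fails if it takes over 45 s, if anything falls off the work surface, if the arm or the gripper's body presses on something with over 40 N, if the wrist force passes 120 N, or if a joint passes its speed limit or range.

## Working session

There is one attempt and no reset: what is moved stays moved. The work goes in short steps, Python scripts to look and compute and a tool call to move; the robot and the scene stay as the last step left them, time stands still between calls to the robot, and variables do not carry over. Pictures are saved under pics/ and viewed, at most 10 in all, crops included, and the job is handed in when it is done.

Besides the shell and the picture viewer there is one more tool, called after "Request:" as a command line: name --argument value ..., lists and objects as JSON in quotes. step_arm: Moves the arm, as the interface text tells. Its arguments: {"type":"object","properties":{"plan":{"type":"array"},"gripper":{"type":"number"},"grip_force":{"type":"number"}},"required":["plan"]}

```bash
mkdir -p pics; cat > h.py <<'E'
import numpy as np,cv2
from plant import manip,optics,workorder,finder
from scipy.spatial.transform import Rotation as R
def px(pic,P):
    p=pic["extrinsics"]@np.r_[P,1]; return np.array([pic["cx"]+pic["fx"]*p[0]/-p[2],pic["cy"]+pic["fy"]*(-p[1])/-p[2]])
def ray(pic,uv,z):
    E=pic["extrinsics"];Rm=E[:3,:3];c=-Rm.T@E[:3,3]
    d=Rm.T@np.array([(uv[0]-pic["cx"])/pic["fx"],-(uv[1]-pic["cy"])/pic["fy"],-1])
    return c+d*(z-c[2])/d[2]
E
cat > a.py <<'E'
from h import *
s=manip.get_state();print(s["time"],s["tool_pos"],s["orientation"],s["force"],manip.grip_point_offset)
H={"jig":0,"notch_middle":.036,"stop_index":.008,"thumb_pad":.085,"lock_knob":.105,"index_pin":.008,"solder_tin":0,"flux_bottle":0,"calliper":0,"pencil":0}
ims=[]
for c in("scene","top"):
    p=optics.capture(c);cv2.imwrite(f"pics/{c}0.png",p["pixels"])
    for n,z in H.items():
        for m in finder.mark_of(p,n)[:2]: print(c,n,round(m["p"],2),np.round(m["uv"],1),np.round(ray(p,m["uv"],z),4))
E
python3 a.py
```

```text
0.0 [0.24689789 0.49115458 0.23065243] [ 2.30853017e-01  9.72988404e-01 -6.24162997e-04 -2.46963600e-04] [-0.29326194  0.1649136  -0.36596818] 0.0187
scene jig 0.82 [384.9 307.2] [ 0.5647 -0.2461  0.    ]
scene notch_middle 0.68 [407.1 281.1] [ 0.6171 -0.254   0.036 ]
scene thumb_pad 0.94 [350.8 301.4] [ 0.4814 -0.2265  0.085 ]
scene lock_knob 0.73 [386.4 274.9] [ 0.5523 -0.2446  0.105 ]
scene lock_knob 0.21 [316.3 315.7] [ 0.4123 -0.2125  0.105 ]
scene index_pin 0.69 [317.7 315.5] [ 0.4627 -0.1692  0.008 ]
scene index_pin 0.2 [384.8 307.9] [ 0.5582 -0.2497  0.008 ]
scene solder_tin 0.69 [319.4 239.4] [ 0.6121 -0.0375  0.    ]
scene flux_bottle 0.97 [482.7 383.8] [ 0.5498 -0.4564  0.    ]
scene calliper 0.9 [304.7 359.6] [ 0.3859 -0.2095  0.    ]
scene pencil 0.43 [405.2 274.8] [ 0.655  -0.2294 -0.    ]
top jig 0.89 [384.3 238.5] [ 0.5659 -0.2461  0.    ]
top notch_middle 0.66 [387.8 214.5] [ 0.6102 -0.2498  0.036 ]
top thumb_pad 0.79 [383.2 275.4] [ 0.4848 -0.2285  0.085 ]
top lock_knob 0.52 [391.4 233.4] [ 0.562  -0.2441  0.105 ]
top index_pin 0.55 [347.2 287.4] [ 0.4657 -0.1649  0.008 ]
top solder_tin 0.64 [284.7 220.2] [ 0.6093 -0.0384  0.    ]
top solder_tin 0.59 [393.8 236.3] [ 0.5701 -0.2661  0.    ]
top flux_bottle 0.74 [492.1 241.7] [ 0.5542 -0.4707  0.    ]
top calliper 0.83 [369.2 323.3] [ 0.3918 -0.2082 -0.    ]
top pencil 0.6 [376.6 192.3] [ 0.6648 -0.2337  0.    ]
```

```bash
cat > b.py <<'E'
from h import *
from scipy.optimize import least_squares
obs=[]
loc={"notch_middle":(.058,0,.036),"thumb_pad":(-.074,0,.085),"lock_knob":(-.007,0,.105),"jig":(0,0,0)}
for c in("scene","top"):
    p=optics.capture(c)
    for n in loc:
        m=finder.mark_of(p,n)
        if m: obs.append((p,loc[n],m[0]["uv"],n,c))
    m=finder.mark_of(p,"index_pin")
    if m: obs.append((p,None,m[0]["uv"],"pin",c))
def W(v,l):
    c,s=np.cos(v[2]),np.sin(v[2]); return np.array([v[0]+c*l[0]-s*l[1],v[1]+s*l[0]+c*l[1],l[2]])
def f(v): return np.concatenate([px(p,W(v,l if l else (-.107,v[3],.008)))-u for p,l,u,_,_ in obs])
r=least_squares(f,[.56,-.246,-.18,.06],loss="soft_l1")
print(r.x);[print(o[3],o[4],e) for o,e in zip(obs,f(r.x).reshape(-1,2).round(1))]
E
python3 b.py; python3 -c "
import cv2
a=cv2.imread('pics/scene0.png');b=cv2.imread('pics/top0.png')
cv2.imwrite('pics/c1.png',cv2.resize(a[200:420,240:540],None,fx=2.6,fy=2.6))
cv2.imwrite('pics/c2.png',cv2.resize(b[170:350,260:520],None,fx=3,fy=3))"
```

```text
[ 0.56153599 -0.24569546 -0.1712764   0.06226823]
notch_middle scene [ 4.9 -0.8]
lock_knob scene [ 4.3 -0.2]
jig scene [-2.2  0.2]
pin scene [-87.6  39. ]
notch_middle top [ 1.2 -0.6]
thumb_pad top [-0.1 -2.1]
lock_knob top [-1.7  0.4]
jig top [-0.3  3. ]
pin top [-0.  -0.2]
```

View pics/c1.png

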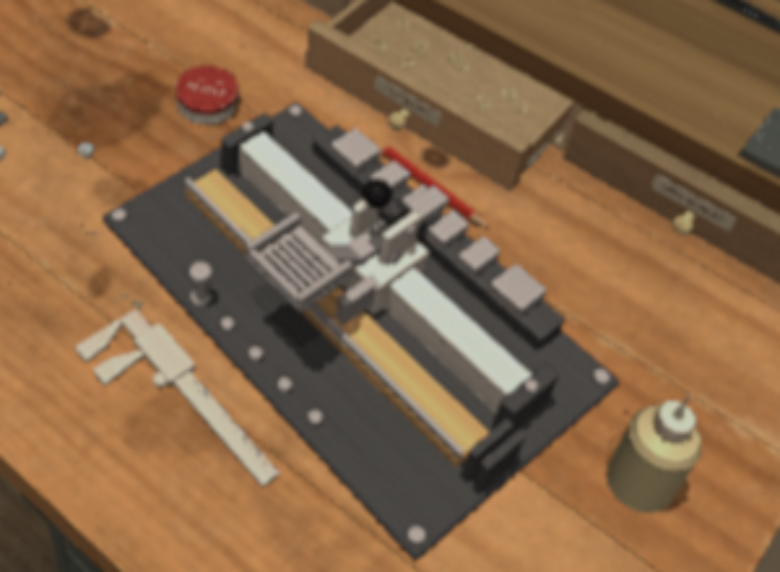

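View pics/c2.png

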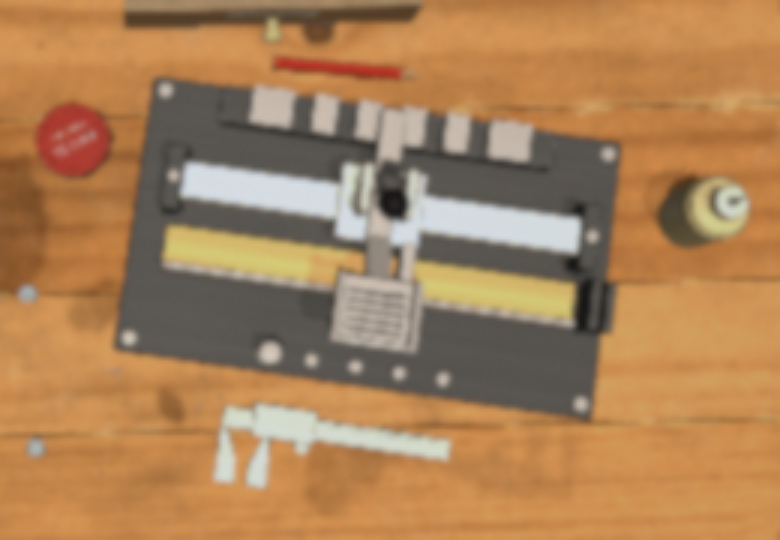

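Both views agree. The tall pin, at c1 (200,275) and c2 (270,352), stands before the +y-most notch at jig y = +60. The stop is at the middle and its knob leans towards the robot. Next I refine the yaw from the plate corners and compute the approach.

```bash
cat >> h.py <<'E'
def jw(v,l):
    c,s=np.cos(v[2]),np.sin(v[2]); return np.array([v[0]+c*l[0]-s*l[1],v[1]+s*l[0]+c*l[1],l[2]])
def wj(v,w):
    c,s=np.cos(v[2]),np.sin(v[2]); d=np.array(w[:2])-v[:2]; return np.array([c*d[0]+s*d[1],-s*d[0]+c*d[1],w[2]])
def go(target,yaw=None):
    s=manip.get_state();Rm=R.from_quat(s["orientation"]).as_matrix()
    d=Rm.T@(np.array(target)-s["tool_pos"])*100
    roll=None
    if yaw is not None:
        cur=np.arctan2(-Rm[0,1],Rm[1,1]);roll=-np.degrees(yaw-cur)
    print("shift cm",d.round(2),"roll",roll)
E
cat > c.py <<'E'
from h import *
p=optics.capture("top");s=optics.capture("scene")
c2=np.array([(155,80),(622,145),(590,418),(115,348)])/3+[260,170]
P=np.array([ray(p,u,.008) for u in c2]);print(P.round(4))
c1=np.array([(295,104),(618,382),(415,556),(105,215)])/2.6+[240,200]
Q=np.array([ray(s,u,.008) for u in c1]);print(Q.round(4))
for A in(P,Q):
    L=np.array([(.074,.165),(.074,-.165),(-.12,-.165),(-.12,.165)])
    a=A[:,:2];ac=a-a.mean(0);lc=L-L.mean(0)
    yaw=np.arctan2((lc[:,0]*ac[:,1]-lc[:,1]*ac[:,0]).sum(),(lc*ac).sum())
    c_,s_=np.cos(yaw),np.sin(yaw);o=a.mean(0)-np.array([[c_,-s_],[s_,c_]])@L.mean(0)
    print(yaw,o, ac-lc@np.array([[c_,-s_],[s_,c_]]).T)
v=(.56,-.246,-.15)
go(jw(v,(-.076,0,.2)),v[2])
E
python3 c.py
```

```text
[[ 0.6567 -0.0962  0.008 ]
 [ 0.6034 -0.4195  0.008 ]
 [ 0.4164 -0.3862  0.008 ]
 [ 0.4707 -0.0649  0.008 ]]
[[ 0.6536 -0.0969  0.008 ]
 [ 0.6003 -0.4175  0.008 ]
 [ 0.414  -0.3849  0.008 ]
 [ 0.4701 -0.0649  0.008 ]]
-0.16699209786346722 [ 0.5594781  -0.24550673] [[-0.00318803 -0.00107255]
 [-0.00162612  0.00102167]
 [ 0.00265599  0.00208053]
 [ 0.00215816 -0.00202965]]
-0.16999432215796914 [ 0.55717315 -0.24495226] [[-0.00442003 -0.0020176 ]
 [-0.00185309  0.00258572]
 [ 0.00299749  0.00233914]
 [ 0.00327564 -0.00290726]]
shift cm [-53.86 -54.19   3.13] roll -18.09483027980932
```

Request:
step_arm --plan '[-53.7, -54.1, 3.1, -17.1, -53.7, -54.1, 3.1, -17.1, -53.7, -54.1, 3.1, -17.1, -53.7, -54.1, 3.1, -17.1, -53.7, -54.1, 3.1, -17.1, -53.7, -54.1, 3.1, -17.1, -53.7, -54.1, 3.1, -17.1, -53.7, -54.1, 3.1, -17.1, -53.7, -54.1, 3.1, -17.1, -53.7, -54.1, 3.1, -17.1, -53.7, -54.1, 3.1, -17.1, -53.7, -54.1, 3.1, -17.1, -53.7, -54.1, 3.1, -17.1, -53.7, -54.1, 3.1, -17.1, -53.7, -54.1, 3.1, -17.1, -53.7, -54.1, 3.1, -17.1, -53.7, -54.1, 3.1, -17.1, -53.7, -54.1, 3.1, -17.1]' --gripper 0.6 --grip_force 20

```text
time: 4.05
tool_pos: [0.4838, -0.2326, 0.2006]
orientation: [0.083, 0.997, -0.0, 0.0]
force: [0.4, -0.1, 0.5]
grip_width: 0.006
grasp_force: 0.0
```

```bash
cat > d.py <<'E'
from h import *
import sys
v=(.559,-.2455,-.168)
s=manip.get_state();print(s["time"],s["tool_pos"],s["force"].round(2) if hasattr(s["force"],"round") else s["force"],s["grip_width"],"jig",wj(v,s["tool_pos"]).round(4))
H={"stop_index":.008,"thumb_pad":float(sys.argv[2]),"lock_knob":float(sys.argv[3]),"index_pin":.008}
for c in("wrist","scene","top"):
    p=optics.capture(c);cv2.imwrite(f"pics/{c}{sys.argv[1]}.png",p["pixels"])
    for n,z in H.items():
        for m in finder.mark_of(p,n)[:1]:
            print(c,n,round(m["p"],2),np.round(m["uv"],0),"jig",wj(v,ray(p,m["uv"],z)).round(4))
    print(c,"tcp px",px(p,s["tool_pos"]).round(0), "pad px", px(p,jw(v,(-.074,0,.085))).round(0))
E
python3 d.py 1 .085 .105
```

```text
4.05 [ 0.48384355 -0.23264801  0.20056447] [ 0.42 -0.13  0.5 ] 0.005970233659077592 jig [-7.620e-02  1.000e-04  2.006e-01]
wrist thumb_pad 0.74 [331. 286.] jig [-0.039   0.0039  0.085 ]
wrist lock_knob 0.88 [329. 346.] jig [-0.0062  0.0026  0.105 ]
wrist index_pin 0.88 [404. 168.] jig [-0.1066  0.0625  0.008 ]
wrist tcp px [325. 321.] pad px [325. 236.]
scene stop_index 0.75 [384. 308.] jig [-0.0005 -0.0039  0.008 ]
scene thumb_pad 0.81 [353. 302.] jig [-0.0773  0.0019  0.085 ]
scene lock_knob 0.62 [405. 272.] jig [ 0.0232 -0.0146  0.105 ]
scene index_pin 0.46 [316. 315.] jig [-0.1094  0.0613  0.008 ]
scene tcp px [359. 256.] pad px [356. 302.]
top stop_index 0.21 [383. 240.] jig [0.0019 0.0043 0.008 ]
top thumb_pad 0.59 [380. 276.] jig [-0.0775  0.0097  0.085 ]
top lock_knob 0.69 [392. 236.] jig [-0.0028 -0.0007  0.105 ]
top index_pin 0.6 [348. 287.] jig [-0.1045  0.0613  0.008 ]
top tcp px [396. 272.] pad px [386. 275.]
```

View pics/wrist1.png

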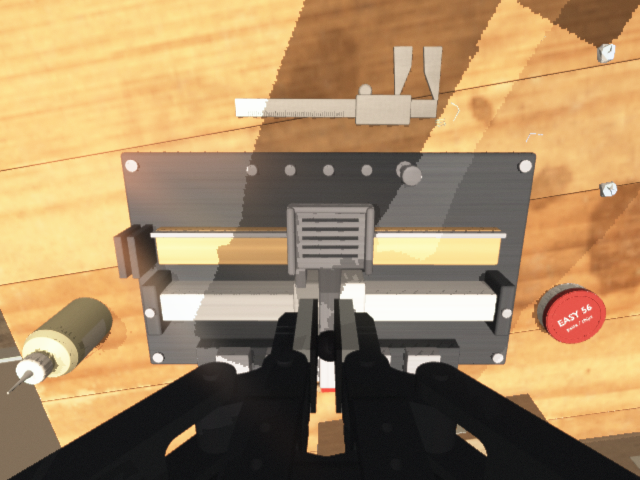

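The wrist view shows the pad centred at (331,238), 2–3 mm towards +y of the fingers (327). Pin head is at (410,173). I shift by that amount and press.

Request:
step_arm --plan '[0.2, 0.25, 5, 0, 0.2, 0.25, 10, 0, 0.2, 0.25, 11, 0, 0.2, 0.25, 11.4, 0, 0.2, 0.25, 11.8, 0, 0.2, 0.25, 12.2, 0, 0.2, 0.25, 12.6, 0, 0.2, 0.25, 12.9, 0, 0.2, 0.25, 13.1, 0, 0.2, 0.25, 13.1, 0]'

```text
time: 6.05
tool_pos: [0.4819, -0.2303, 0.0691]
orientation: [0.084, 0.996, 0.0, -0.0]
force: [-4.7, 0.4, 4.1]
grip_width: 0.0056
grasp_force: 2.6
```

```bash
sed -i 's/^v=.*/v=(.5593,-.2435,-.168)/' d.py; python3 d.py 2 .065 .105
```

```text
6.05 [ 0.48193483 -0.23028598  0.06909401] [-4.73  0.38  4.09] 0.00561779353401446 jig [-0.0785  0.0001  0.0691]
wrist thumb_pad 0.86 [326. 318.] jig [-0.0775  0.0004  0.065 ]
wrist index_pin 0.94 [447. 214.] jig [-0.1049  0.0603  0.008 ]
wrist tcp px [325. 321.] pad px [325. 355.]
scene thumb_pad 0.93 [349. 312.] jig [-0.0854 -0.0007  0.065 ]
scene lock_knob 0.7 [385. 278.] jig [-0.0127 -0.0056  0.105 ]
scene index_pin 0.52 [320. 313.] jig [-0.1013  0.0596  0.008 ]
scene tcp px [352. 308.] pad px [355. 301.]
top lock_knob 0.61 [393. 238.] jig [-0.0048 -0.0034  0.105 ]
top tcp px [383. 277.] pad px [385. 275.]
```

View pics/wrist2.png

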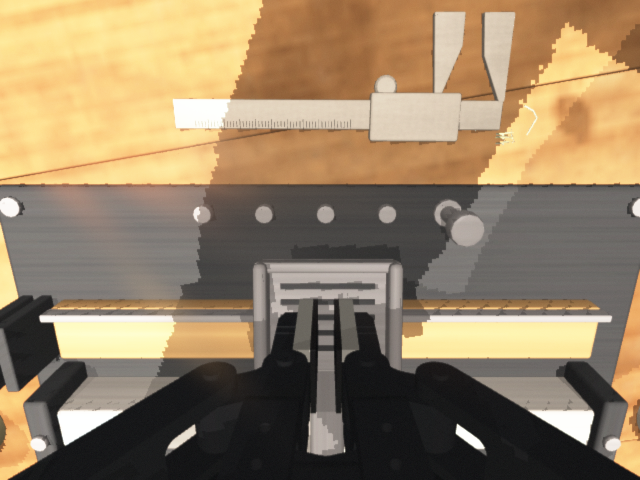

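The pad is pressed about 0.23 rad with the fingers centred, but they are only about 22 mm wide between the cheeks. I'll open them to 20 mm to take up the play, press slightly more, then slide +y.

Request:
step_arm --plan '[0, 0, 0.1, 0, 0, 0, 0.2, 0, 0, 0, 0.2, 0, 0, 0.5, 0.2, 0, 0, 1, 0.2, 0, 0, 1.5, 0.2, 0, 0, 2, 0.2, 0, 0, 2.5, 0.2, 0, 0, 3, 0.2, 0, 0, 3.5, 0.2, 0, 0, 4, 0.2, 0, 0, 4.5, 0.2, 0, 0, 5, 0.2, 0, 0, 5.5, 0.2, 0, 0, 6, 0.2, 0, 0, 6.2, 0.2, 0, 0, 6.2, 0.2, 0]' --gripper 2.0

```text
time: 8.93
tool_pos: [0.4927, -0.1688, 0.0673]
orientation: [0.083, 0.997, 0.0, 0.0]
force: [0.0, 1.9, 3.9]
grip_width: 0.019
grasp_force: 16.8
```

```bash
python3 d.py 3 .065 .105
```

```text
8.925 [ 0.49271204 -0.16882538  0.06726078] [0.05 1.87 3.93] 0.019032864328695782 jig [-0.0781  0.0625  0.0673]
wrist thumb_pad 0.72 [326. 316.] jig [-0.0788  0.063   0.065 ]
wrist index_pin 0.83 [322. 210.] jig [-0.1066  0.0611  0.008 ]
wrist tcp px [325. 321.] pad px [141. 357.]
scene lock_knob 0.6 [408. 281.] jig [ 0.0122 -0.0333  0.105 ]
scene index_pin 0.69 [319. 313.] jig [-0.1022  0.06    0.008 ]
scene tcp px [329. 285.] pad px [355. 301.]
top tcp px [351. 272.] pad px [385. 275.]
```

View pics/wrist3.png

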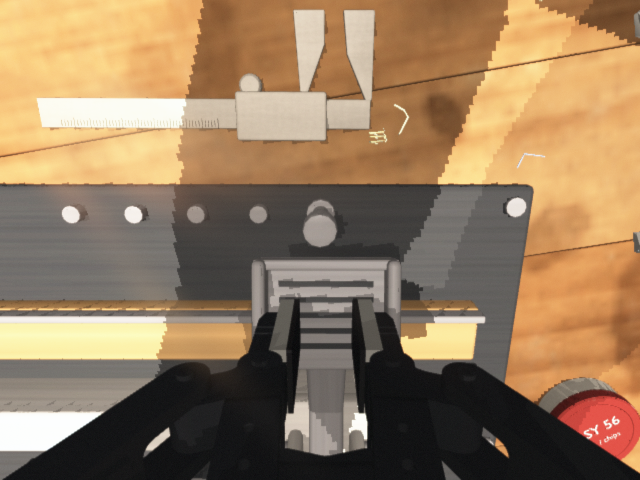

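The stop is now about 2.5 mm beyond the pin: pad centre at 327 and pin at 320, allowing for depth. I move back 2.5 mm and lift gently.

Request:
step_arm --plan '[0, -0.15, 0, 0, 0, -0.25, 0, 0, 0, -0.25, 0, 0, 0, -0.25, -0.4, 0, 0, -0.25, -0.8, 0, 0, -0.25, -1.2, 0, 0, -0.25, -1.6, 0, 0, -0.25, -2.0, 0, 0, -0.25, -2.6, 0, 0, -0.25, -5, 0, 0, -0.25, -9, 0, 0, -0.25, -9, 0]'

```text
time: 11.18
tool_pos: [0.493, -0.1722, 0.16]
orientation: [0.084, 0.996, -0.001, 0.002]
force: [0.8, -0.3, -0.9]
grip_width: 0.0198
grasp_force: 0.0
```

```bash
python3 d.py 4 .085 .105
```

```text
11.175 [ 0.493027   -0.17218638  0.1599785 ] [ 0.75 -0.28 -0.86] 0.019842653100444273 jig [-0.0773  0.0592  0.16  ]
wrist thumb_pad 0.95 [325. 261.] jig [-0.073   0.0591  0.085 ]
wrist lock_knob 0.57 [324. 384.] jig [-0.0077  0.0587  0.105 ]
wrist index_pin 0.89 [328. 180.] jig [-0.1045  0.061   0.008 ]
wrist tcp px [325. 321.] pad px [218. 259.]
scene thumb_pad 0.82 [331. 280.] jig [-0.0764  0.059   0.085 ]
scene lock_knob 0.74 [361. 253.] jig [-0.008  0.061  0.105]
scene index_pin 0.43 [318. 314.] jig [-0.1048  0.0604  0.008 ]
scene tcp px [332. 251.] pad px [355. 301.]
top tcp px [357. 269.] pad px [385. 275.]
```

View pics/wrist4.png

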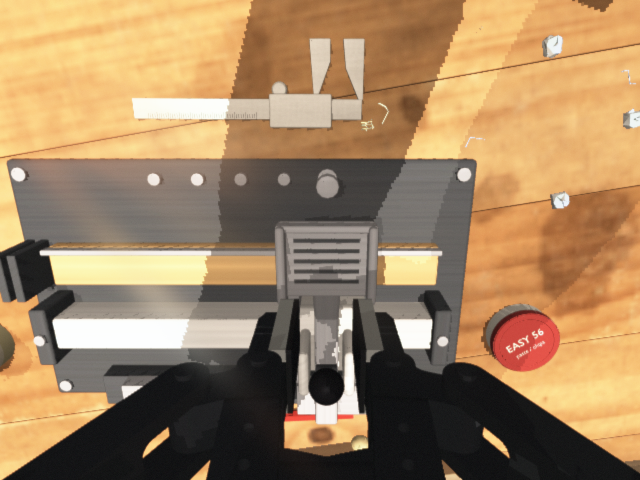

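The stop sits about 2 mm from the pin line, with the pad back at full height (326,261), so the tab is down in the notch. Knob is at (325,386). Now I shut the fingers, come down in front of the knob and push it over.

Request:
step_arm --plan '[0, 0, 0, 0, -2, 0, 0, 0, -4.1, 0, 0, 0, -4.1, 0, 0, 0, -4.1, 0, 3, 0, -4.1, 0, 5.5, 0, -4.1, 0, 6.2, 0, -4.1, 0, 6.2, 0, -4.6, 0, 6.2, 0, -5.2, 0, 6.2, 0, -5.8, 0, 6.2, 0, -6.4, 0, 6.2, 0, -7, 0, 6.2, 0, -7.5, 0, 6.2, 0, -8, 0, 6.2, 0, -8.3, 0, 6.2, 0, -8.3, 0, 6.2, 0, -8.3, 0, 6.2, 0]' --gripper 0

```text
time: 14.18
tool_pos: [0.5739, -0.1855, 0.0953]
orientation: [0.084, 0.996, 0.0, -0.0]
force: [-0.2, 0.2, 0.1]
grip_width: 0.0002
grasp_force: 0.0
```

Request:
step_arm --plan '[3, 0, 0, 0, 5, 0, -2, 0, 7, 0, -6, 0, 7, 0, -10, 0, 7, 0, -10, 0]'

```text
time: 14.8
tool_pos: [0.5059, -0.1744, 0.1986]
orientation: [0.084, 0.996, -0.001, 0.003]
force: [0.9, -0.3, -0.3]
grip_width: 0.0002
grasp_force: 0.0
```

```bash
python3 d.py 5 .085 .105
```

```text
14.8 [ 0.50593177 -0.17444185  0.19856031] [ 0.9  -0.35 -0.32] 0.00019196449261946687 jig [-0.0642  0.0592  0.1986]
wrist thumb_pad 0.91 [328. 221.] jig [-0.0716  0.0603  0.085 ]
wrist index_pin 0.56 [331. 153.] jig [-0.1055  0.0628  0.008 ]
wrist tcp px [325. 321.] pad px [231. 217.]
scene thumb_pad 0.73 [332. 279.] jig [-0.0743  0.0593  0.085 ]
scene lock_knob 0.51 [376. 246.] jig [0.0258 0.0582 0.105 ]
scene index_pin 0.64 [319. 313.] jig [-0.103   0.0592  0.008 ]
scene tcp px [339. 230.] pad px [355. 301.]
top tcp px [360. 260.] pad px [385. 275.]
```

View pics/wrist5.png

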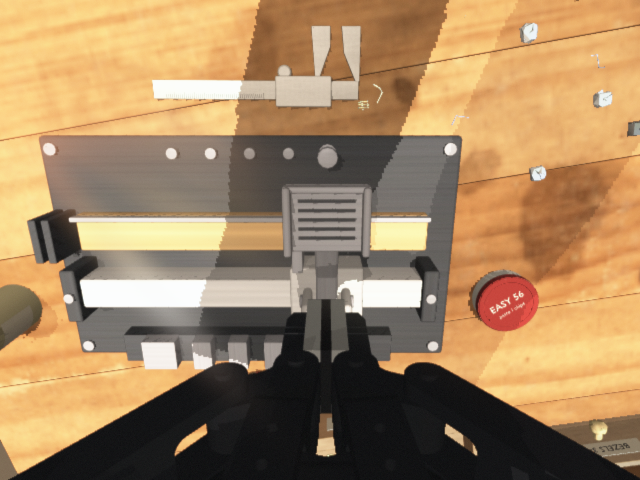

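The knob no longer shows in front of the fingers, and the pad is central at (327,222). Next I check the lock's final angle in the scene view.

```bash
python3 - <<'E'
from h import *
p=optics.capture("scene");v=(.5593,-.2435,-.168)
for a in(0,.5,.8,.9,1.): print(a,px(p,jw(v,(.012+.04*np.sin(a-.5),.059,.07+.04*np.cos(a-.5)))).round(1))
im=p["pixels"][200:340,270:450];cv2.imwrite("pics/s6.png",cv2.resize(im,None,fx=4.2,fy=4.2,interpolation=cv2.INTER_CUBIC))
E
```

```text
0 [362.  253.7]
0.5 [370.3 246.9]
0.8 [375.1 244.6]
0.9 [376.5 244.2]
1.0 [377.9 244. ]
```

View pics/s6.png

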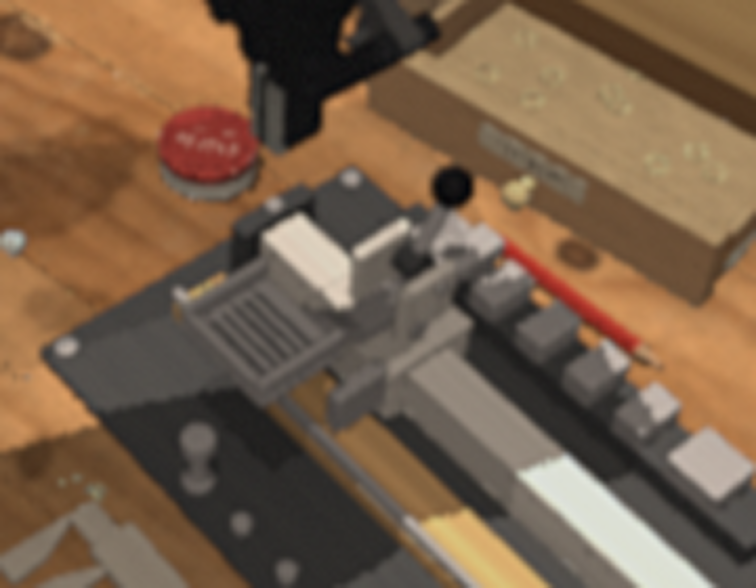

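The knob is at (452,187) in the crop, which is scene (377.6, 244.5) and matches a fully locked lever. The pad is up, the stop is at the pin and the loose things are untouched, so I hand in.

```bash
python3 -c "
from plant import workorder
print(workorder.finish_job())"
```

```text
the job is handed in; nothing more can be done
None
```

The stop is set in the notch marked by the tall pin (jig y = +60), about 1–2 mm off the pin line, with its tab down. The lock lever is over on the far side at about 1.0 rad, the arm is clear and the loose things were left alone; the job is handed in, but no verdict came back.

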